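# Offer the middle bulb to the reading lamp

## Robot

A 6-joint arm with a two-finger parallel gripper is mounted at the origin on the work surface. World frame = base frame: x ahead of the robot, y to its left, z up, the work surface at z = 0. Lengths are in m, angles in rad, forces in N, time in s.
With the tool pointing down it reaches from about 0.275 to 0.825 m from the base axis. Payload 4.9 kg.
Tool frame: the origin (TCP) lies midway between the tips of the shut fingers; the grasp point (between the pads) lies 19 mm behind it (grip_point_offset is the distance from the TCP to the grasp point, in m); z points along the fingers, y is the line along which they close (so a half turn about z gives the same grasp; the last joint's range is limited). The gripper opens to 85 mm and grips with 20 to 120 N. Pads are 22 mm wide; open, the fingers measure 114 mm over their backs; the gripper's body (76 mm by 85 mm) begins 54 mm behind the grasp point. The pads swing forward as they close: fully open they stand 13 mm farther back than shut.
Start: joints at [-1.349, 0.326, -0.193, 1.052, 0, 1.437], TCP at [0.192, -0.516, 0.231] pointing down, gripper open.
Joint ranges: [-2.65, 2.65], [-0.97, 1.79], [-1.3, 1.35], [-1.93, 2.1], [-1.47, 1.37], [-3.14, 3.14]. Speed limits (rad/s): [2.57, 2.57, 3.14, 3.14, 3.14, 3.14].

## Interface

Orientations are given as a rotation vector (axis times angle).
In Python, from cell import * gives the robot as it stands. Calls block until the motion is done:
- movep(position, orientation): joint-space move of the TCP to a pose.
- move_l(position, velocity=0.15, rot=None, until_force=None): straight line of the TCP; rot=None keeps the orientation; velocity is the mean speed in m/s. With until_force (N) it stops when the force on the tool has changed by that much, and returns True; else False.
- set_joints(angles): joint-space move.
- let_go() and grab(newtons=None): open the fingers fully, or close them until they stop; newtons is the grip in N (None keeps the last).
- sleep(seconds).
- ik(position, orientation): joint angles nearest the present ones, or None.
- get_state(): the state.
- grab_frame(name): name is "side" or "top" or "wrist"; returns a dict with "img" (420x560x3 uint8, red, green, blue), "fx", "fy", "cx", "cy" (pixels), "k1" (the pictures are not rectified: a ray, as slopes to the right and down, at radius r is drawn at 1 + k1 r^2 times it, then the intrinsics apply), "cam_to_world" (4x4, takes a point from camera to world coordinates); the wrist camera has in their place "T_tool_cam" (4x4, takes a point from camera to tool coordinates, whose origin is the TCP and whose axes are the flange's). Camera axes: x right, y down, z forward; pixel columns grow to the right and rows downward; lengths in m; the calibration is good to about 2 mm. A picture is of the moment at which its call begins: read the wrist's pose just before it. There is no depth.
A pose or a line that the arm cannot do raises MotionError and nothing moves.
- sign_off(): hands the job in; it is judged then, once.
Trained networks look in the newest picture that a camera, given by its name, has taken for a name from the list of things; names that differ only in an ending like _2 or _b are one class to them, and where a whole thing is asked for, a point or a joint stands for the part that bears it (a point fixed in the world has none). Each returns a list of dicts, best first, with "score" (0 to 1); they miss things now and then, are a little off and sometimes report something else, mostly with a low value. They report only what shows in the picture. A call takes as long as a camera call. They do not tell look-alikes from the thing itself.
- spot_in(camera, name): "centre" ([column, row] in pixels, amid what is visible of it).
- silhouettes(camera, name): "mask" (420x560 bool, what is visible of it) and "centre" ([column, row] in pixels, amid what is visible of it).
- tip_of(camera, name): "centre" ([column, row] in pixels: a listed point, or the origin of a listed thing).
The state is a dict: "clock": time; "q": joint angles; "joint_velocities": joint speeds; "tau": joint torques, N m; "position": TCP position; "eef_rot": TCP orientation; "contact_force": force on the tool from outside, world axes, zero at the start; "wrist_torque": the same for the moment, N m; "finger_gap": opening from 0.0 (shut) to 1.0 (fully open); "grasp_force": force on a finger pad.
Only numpy, scipy, OpenCV 4.12 (cv2) and the standard library are available. Lean on these libraries where they do the work, as an engineer would, in place of code of your own. Each camera call takes 0.05 s, during which the arm holds its last target. There are 200 camera calls.

## Task

The reading lamp has no bulb. Of the three spare bulbs in the wooden block, draw out the middle-length one, turn it to the slant of the lamp's socket and finish still holding it up there, gripped and at rest: in line with the socket, cap towards it and about 4 cm short of its mouth, ready to be screwed in. Do not touch the lamp, leave the other two bulbs standing in the block and leave everything else on the table where it is.

Things in the scene. Friction and masses are not known exactly. Their poses are not given: they have to be found in the camera images.
- bulb_mid: The middle-length one of three look-alike tubular bulbs standing cap down in the block (which hole varies). Screw cap 25 mm wide, 26 mm long; amber glass tube 38 mm wide, 100 mm long, its top 16 mm tapering in; 126 mm overall, about 80 g. Origin: tip of the cap; z runs along the axis from cap to glass top. In the block the flat underside of the glass rests on the block's top.
- bulb_short: The shortest of three look-alike tubular bulbs standing cap down in the block (which hole varies). Screw cap 25 mm wide, 26 mm long; amber glass tube 38 mm wide, 70 mm long, its top 16 mm tapering in; 96 mm overall, about 71 g. Origin: tip of the cap; z runs along the axis from cap to glass top. In the block the flat underside of the glass rests on the block's top.
- bulb_long: The longest of three look-alike tubular bulbs standing cap down in the block (which hole varies). Screw cap 25 mm wide, 26 mm long; amber glass tube 38 mm wide, 130 mm long, its top 16 mm tapering in; 156 mm overall, about 89 g. Origin: tip of the cap; z runs along the axis from cap to glass top. In the block the flat underside of the glass rests on the block's top.
- bulb_mid_top (a point): The very top of the middle-length bulb's glass, on its axis, 126 mm from the tip of its cap.
- rack: Dark wooden block fixed to the table, 90 mm (its x) by 270 mm (its y) by 50 mm high, with three round holes 30 mm wide and 34 mm deep in its top, in a row along its y, 90 mm apart, the middle one at the block's centre. Origin: centre of the underside, on the table; z up.
- lamp: Brass reading lamp with a round white marble foot 120 mm across, fixed to the table; 22 mm foot, then a stem and an 84 mm wide yoke (across its y) carrying a tilting socket. The pivot is 110 mm above the table, over the centre of the foot. Origin: centre of the foot's underside; z up, its front is its -x side.
- socket (a point): Centre of the mouth of the lamp's empty socket: brass cup 48 mm wide, hole 31 mm wide and 35 mm deep, a 68 mm dark disc round it 32 to 38 mm below the mouth. z is the socket's axis and points out of the mouth, upwards and to the lamp's front, away from the lamp; the mouth is 50 mm from the pivot along it; y is the pivot's direction.
- lamp_tilt (a joint): Tilt of the lamp's socket, rad: 0 when the mouth faces straight up, growing as it tips to the lamp's front (-x). Starts between 0.5 and 0.85; a stiff pivot that stays where it is.
- mug: White mug, 92 mm high, 80 mm across without its handle. Origin: centre of the underside.
- book: Blue hardback lying flat, 130 by 198 by 30 mm. Origin: centre of the underside.
- clock: Round dark alarm clock, 90 mm high, 35 mm deep. Origin: centre of the underside.
- glasses_case: Grey spectacle case, 60 by 160 by 36 mm. Origin: centre of the underside.
- remote: Black remote control lying flat, 160 by 42 by 18 mm. Origin: centre of the underside.
- cream_jar: White jar with a wooden lid, 56 mm across, 50 mm high. Origin: centre of the underside.
- candle_tin: Round metal tin, 70 mm across, 56 mm high. Origin: centre of the underside.
Not all that is in view belongs to the job. Leave any red look-alike of the bulb_short alone.

How it is judged:
On the way:
1. the middle-length bulb is drawn clear out of the block, cap tip more than 25 mm above the block's top (z of bulb_mid in the frame of rack above 0.075 m and contact force between bulb_mid and rack below 0.1 N and contact force between bulb_mid and the fingers above 1 N), for 0.1 s.
At the end, for the whole second after the job is handed in: The fingers hold the middle bulb at rest, clear of block, lamp and table: cap tip over 100 mm up, 15-75 mm out from the socket mouth, within 18 mm of its axis in x and y; bulb axis within 0.22 rad of it, cap towards it. The other two still stand in their holes (moved under 12 mm) (x of bulb_mid in the frame of socket between -0.018 and 0.018 m and y of bulb_mid in the frame of socket between -0.018 and 0.018 m and z of bulb_mid in the frame of socket between 0.015 and 0.075 m and angle between the z axis of bulb_mid and the z axis of socket, either way round below 0.22 rad and z of bulb_mid_top in the frame of socket above 0.1 m and height (world z) of bulb_mid above 0.1 m and linear speed of bulb_mid below 0.03 m/s and angular speed of bulb_mid below 0.3 rad/s and contact force between bulb_mid and the fingers above 1 N and contact force between bulb_mid and rack below 0.1 N and contact force between bulb_mid and lamp below 0.1 N and distance of each of bulb_short, bulb_long from where it was at the start of the episode below 0.012 m and angle between each of bulb_short, bulb_long's own z axis and vertical below 0.2 rad); the arm keeps its last pose, push and grip.
It fails at once if the lamp is touched (over 2 N) (contact force between lamp and anything else above 2 N).
It fails at once if another bulb is pulled out of place (moved over 20 mm) (distance of any of bulb_short, bulb_long from where it was at the start of the episode above 0.02 m).
It fails at once if something else on the table is shifted by over 30 mm (distance of any of mug, book, clock, glasses_case, remote, cream_jar, candle_tin from where it was at the start of the episode above 0.03 m).
It also fails if it takes over 35 s, if anything falls off the work surface, if the arm or the gripper's body presses on something with over 40 N, if the wrist force passes 120 N, or if a joint passes its speed limit or range.

## Working session

There is one attempt and no reset: what is moved stays moved. The work goes in short steps, each a Python script; the robot and the scene stay as the last script left them, time stands still between calls to the robot, and variables do not carry over. Pictures are saved under pics/ and viewed, at most 10 in all, crops included, and the job is handed in when it is done.

```bash
mkdir -p pics; ls; python3 - <<'E'
from cell import *
import cv2,numpy as np
for n in("side","top"):
    f=grab_frame(n); cv2.imwrite(f"pics/{n}0.png",f["img"][:,:,::-1])
    print(n,{k:(np.round(v,4).tolist() if k!="img" else 0) for k,v in f.items()})
    for t in("bulb_mid","bulb_short","bulb_long","rack","lamp"):
        print(t,[(round(d["score"],2),np.round(d["centre"]).tolist()) for d in spot_in(n,t)])
    for t in("bulb_mid","bulb_mid_top","socket","rack","lamp"):
        print("tip",t,[(round(d["score"],2),np.round(d["centre"],1).tolist()) for d in tip_of(n,t)])
print(get_state())
E
```

```text
pics
side {'img': 0, 'fx': 420.4703, 'fy': 420.4703, 'cx': 280.4512, 'cy': 208.2344, 'k1': -0.046, 'cam_to_world': [[0.9803, -0.1368, 0.1424, 0.4008], [-0.197, -0.7249, 0.6601, -0.6356], [0.0129, -0.6752, -0.7376, 0.8918], [0.0, 0.0, 0.0, 1.0]]}
bulb_mid [(0.86, [264.0, 171.0])]
bulb_short [(0.79, [292.0, 220.0]), (0.63, [312.0, 263.0]), (0.58, [341.0, 246.0]), (0.29, [384.0, 261.0])]
bulb_long [(0.75, [277.0, 187.0]), (0.41, [388.0, 261.0])]
rack [(0.95, [278.0, 223.0])]
lamp [(0.78, [329.0, 337.0])]
tip bulb_mid [(0.62, [264.4, 189.3]), (0.46, [351.7, 188.2]), (0.2, [252.5, 392.1])]
tip bulb_mid_top [(0.62, [264.1, 155.4])]
tip socket [(0.95, [320.6, 313.8])]
tip rack [(0.57, [276.9, 217.7])]
tip lamp [(0.92, [329.5, 346.1])]
top {'img': 0, 'fx': 487.3807, 'fy': 487.3807, 'cx': 273.0415, 'cy': 206.3763, 'k1': 0.0597, 'cam_to_world': [[-0.0193, -0.9901, 0.1388, 0.3678], [-0.9998, 0.0193, -0.0013, 0.0545], [-0.0014, -0.1388, -0.9903, 1.4824], [0.0, 0.0, 0.0, 1.0]]}
bulb_mid [(0.68, [218.0, 214.0]), (0.35, [253.0, 214.0])]
bulb_short [(0.71, [307.0, 167.0]), (0.62, [277.0, 202.0]), (0
[... 312 characters left out ...]
.1, 'q': array([-1.34920035e+00,  3.26205241e-01, -1.92609783e-01,  1.05199938e+00,
       -2.09679939e-05,  1.43661038e+00]), 'joint_velocities': array([ 9.00928040e-05, -6.63913398e-04, -9.04829760e-04, -5.13363741e-04,
       -6.22963399e-04, -2.69633001e-04]), 'tau': array([-4.11406836e-04, -4.43343580e+01,  2.62756598e+01,  1.10540779e-03,
       -1.62498091e-04,  2.53015235e-07]), 'position': array([ 0.19159217, -0.51556181,  0.23127426]), 'eef_rot': array([-3.09199857e+00, -5.55915033e-01,  3.41457859e-05]), 'contact_force': array([0.11507998, 0.68874546, 0.3832561 ]), 'wrist_torque': array([-0.01869371,  0.0134189 ,  0.04310221]), 'grasp_force': 0.0, 'finger_gap': 1.0050272118621817}
```

View pics/side0.png

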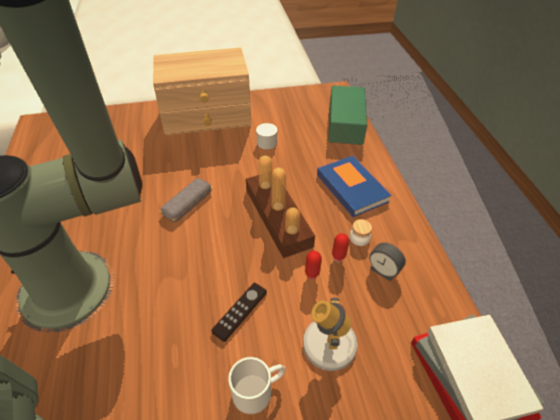

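View pics/top0.png

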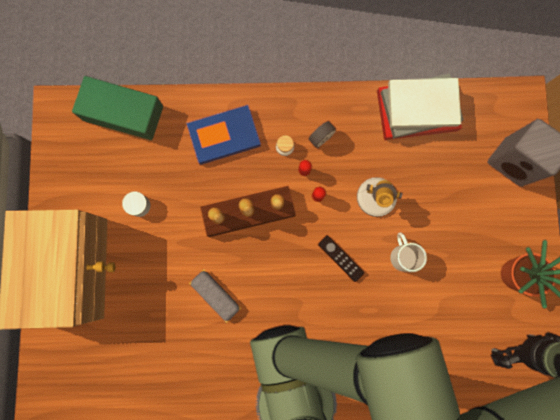

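The two red ones at side (313,264) and (341,246) are decoys. The three amber candidates in the block are far (264,171), middle (278,187) and near (292,220). I'll measure their lengths before choosing.

```bash
cat > h.py <<'E'
from cell import *
import cv2, numpy as np
from scipy.optimize import least_squares
from scipy.spatial.transform import Rotation as R
class Cam:
    def __init__(s,name):
        st=get_state(); f=grab_frame(name); s.f=f; s.img=f["img"]; s.name=name
        if "cam_to_world" in f: s.T=np.array(f["cam_to_world"])
        else:
            W=np.eye(4); W[:3,:3]=R.from_rotvec(st["eef_rot"]).as_matrix(); W[:3,3]=st["position"]; s.T=W@np.array(f["T_tool_cam"])
    def proj(s,P):
        c=(np.atleast_2d(P)-s.T[:3,3])@s.T[:3,:3]; u=c[:,:2]/c[:,2:]
        u=u*(1+s.f["k1"]*(u**2).sum(1,keepdims=True))
        return u*[s.f["fx"],s.f["fy"]]+[s.f["cx"],s.f["cy"]]
def tri(obs,x0=(.5,0,.1)):
    r=least_squares(lambda X:np.concatenate([c.proj(X)[0]-p for c,p in obs]),x0,loss="soft_l1")
    return r.x,np.abs(r.fun).max()
def onplane(c,p,z): return least_squares(lambda X:c.proj([X[0],X[1],z])[0]-p,(.5,0)).x
E
python3 - <<'E'
from h import *
C={n:Cam(n) for n in("side","top")}
# block: top-face outline fitted from dark mask (top & side)
M={n:silhouettes(n,"rack")[0]["mask"] for n in C}
from scipy.spatial import ConvexHull
def hull(p): return cv2.convexHull(p.astype(np.float32))
def sil(n,q):
    x,y,a=q; c,s=np.cos(a),np.sin(a)
    P=[[x+c*u-s*v,y+s*u+c*v,z] for u in(-.045,.045) for v in(-.135,.135) for z in(0,.05)]
    m=np.zeros((420,560),np.uint8); cv2.fillConvexPoly(m,cv2.convexHull(np.round(C[n].proj(P)*16).astype(np.int32)),1,shift=4); return m>0
def closed(m): return cv2.morphologyEx(m.astype(np.uint8),cv2.MORPH_CLOSE,np.ones((25,25)))>0
from scipy.optimize import minimize
def cost(q): return sum((sil(n,q)^closed(M[n])).sum()/closed(M[n]).sum() for n in C)
c0=onplane(C["top"],[248,212],.05); 
best=min((minimize(cost,[*c0,a],method="Nelder-Mead",options=dict(initial_simplex=[[*c0,a],[c0[0]+.02,c0[1],a],[c0[0],c0[1]+.02,a],[*c0,a+.1]])) for a in(-.3,-.1,.1,.3)),key=lambda r:r.fun)
print("rack",best.x,best.fun)
x,y,a=best.x
S=C["side"]
tops=[(264,155),(278,168),(292,207)]
for k in(-1,0,1):
    h=[x-np.sin(a)*.09*k,y+np.cos(a)*.09*k]
    print(k,np.round(h,4),"side tops for L=70,100,130:",[np.round(S.proj([*h,.05+L])[0],1).tolist() for L in(.07,.1,.13)],"top:",[np.round(C["top"].proj([*h,.05+L])[0],1).tolist() for L in(.07,.1,.13)])
o=[(C[n],tip_of(n,"socket")[0]["centre"]) for n in C]; print("socket",tri(o))
o=[(C[n],tip_of(n,"lamp")[0]["centre"]) for n in C]; print("lamp",tri(o),[onplane(c,p,0) for c,p in o])
cr=cv2.resize(S.img[140:260,230:390],None,fx=5,fy=5,interpolation=2)[:600,:800]
cv2.imwrite("pics/crop1.png",cr[:,:,::-1])
E
```

```text
rack [0.55888243 0.13107625 0.20692932] 0.2287038194878635
-1 [0.5774 0.043 ] side tops for L=70,100,130: [[292.3, 210.2], [292.7, 201.9], [293.2, 193.3]] top: [[276.4, 199.8], [276.4, 198.1], [276.5, 196.4]]
0 [0.5589 0.1311] side tops for L=70,100,130: [[278.1, 186.7], [278.2, 178.3], [278.3, 169.6]] top: [[245.3, 206.9], [244.7, 205.4], [244.0, 203.8]]
1 [0.5404 0.2192] side tops for L=70,100,130: [[265.3, 165.4], [265.2, 157.0], [265.0, 148.3]] top: [[214.1, 214.0], [212.7, 212.6], [211.4, 211.2]]Traceback (most recent call last):
  File "<stdin>", line 23, in <module>
IndexError: list index out of range
```

Measured tops: far one at row 155 fits L=100 mm (157 predicted), middle at 168 fits 130 mm, near at 207 fits 70 mm. So the middle-length bulb is the far one at (264,171). Next I'll crop to confirm it and measure the lamp.

```bash
python3 - <<'E'
from h import *
C={n:Cam(n) for n in("side","top")}; S=C["side"]
cr=cv2.resize(S.img[140:260,230:390],None,fx=5,fy=5,interpolation=2)
cv2.imwrite("pics/crop1.png",cr[:,:,::-1])
a,b=(C["side"],[320.6,313.8]),(C["top"],[383.4,201.5])
print("socket",tri([a,b]))
la=[(C["side"],[329.5,346.1]),(C["top"],[377.5,197.8])]
print("lamp",tri(la),[onplane(c,p,0) for c,p in la])
for n in C:
  for t in("socket","lamp","mug","clock"):
    print(n,t,[(round(d["score"],2),np.round(d["centre"],1).tolist()) for d in tip_of(n,t)])
for t,z in(("mug",0),("clock",0),("remote",0),("candle_tin",0)):
    for n in C:
        d=spot_in(n,t)
        if d: print(n,t,d[0]["score"],onplane(C[n],d[0]["centre"],.03))
E
```

```text
socket (array([ 0.56725454, -0.25440674,  0.13840134]), np.float64(1.204323906614576))
lamp (array([ 0.59647954, -0.26750948,  0.00501164]), np.float64(0.43767777455167334)) [array([ 0.59827155, -0.26544306]), array([ 0.59589833, -0.26843534])]
side socket [(0.97, [318.3, 313.8]), (0.66, [266.4, 143.0])]
side lamp [(0.65, [327.3, 342.2])]
side mug [(0.97, [253.3, 396.1]), (0.32, [279.1, 207.8])]
side clock [(0.67, [379.6, 271.6]), (0.18, [264.2, 157.0])]
top socket [(0.89, [381.3, 200.6])]
top lamp [(0.6, [376.1, 198.3]), (0.33, [244.6, 212.3])]
top mug [(0.72, [404.9, 258.2])]
top clock [(0.89, [319.2, 141.1])]
side mug 0.67 [ 0.41712577 -0.32388763]
top mug 0.85 [ 0.42471316 -0.33493806]
side clock 0.63 [ 0.79657413 -0.09074696]
top clock 0.89 [ 0.78753895 -0.09883789]
side remote 0.61 [ 0.4113156  -0.16011457]
top remote 0.57 [ 0.41506219 -0.14104168]
side candle_tin 0.86 [0.59619017 0.45854949]
top candle_tin 0.6 [0.58506774 0.46333869]
```

View pics/crop1.png

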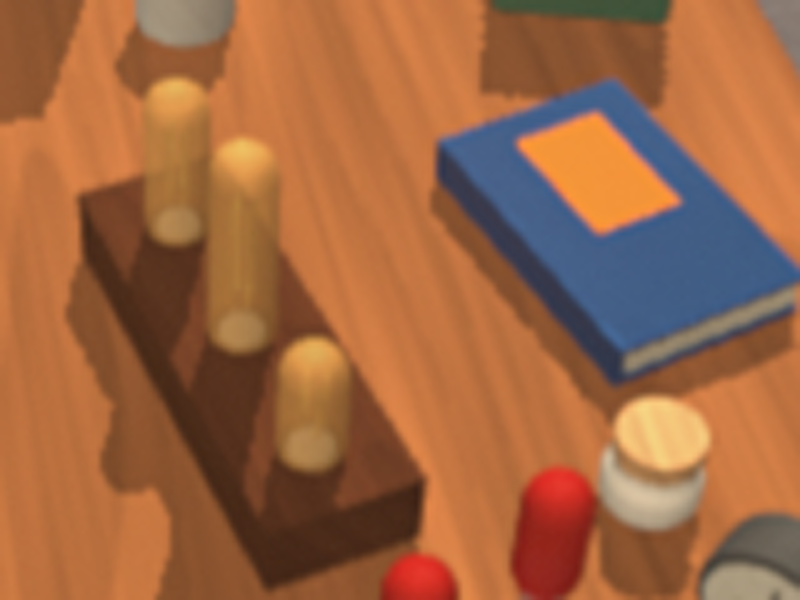

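The crop confirms it: the far bulb (crop 176,160) is between the longest (240,245) and the shortest (312,400). Now the wrist camera looks at the lamp, and I'll plan the reach.

```bash
cat >> h.py <<'E'
def pose(z,y):
    z=np.array(z,float)/np.linalg.norm(z); y=np.array(y,float); y-=z*(y@z); y/=np.linalg.norm(y)
    return R.from_matrix(np.c_[np.cross(y,z),y,z]).as_rotvec()
E
python3 - <<'E'
from h import *
f=grab_frame("wrist"); print(np.round(f["T_tool_cam"],3).tolist(),f["fx"],f["k1"])
a=.207; gx=np.array([np.cos(a),np.sin(a),0])
h=np.array([.5404,.2192])
for s in(1,-1): print("pick",s,[None if (q:=ik([*h,z],pose([0,0,-1],s*gx))) is None else np.round(q,2) for z in(.093,.3)])
m=np.array([.567,-.254,.140]); ax=m-[.597,-.267,.11]; ax/=np.linalg.norm(ax); print(ax)
n=np.cross(ax,[0,0,1])
for ang in np.arange(-180,180,30):
    y=R.from_rotvec(ax*np.radians(ang)).apply(n)
    q=ik(m+ax*.109,pose(-ax,y)); q2=ik(m+ax*.2,pose(-ax,y))
    print(ang,None if q is None else np.round(q,2),None if q2 is None else np.round(q2,2))
print(get_state()["clock"])
E
```

```text
[[0.0, -0.962, -0.273, 0.069], [1.0, 0.001, -0.001, -0.001], [0.001, -0.273, 0.962, -0.142], [0.0, 0.0, 0.0, 1.0]] 336.76719510555256 -0.05300673131946991
pick 1 [array([ 0.26,  0.51, -0.29,  0.77, -0.  ,  1.62]), array([ 0.26,  0.36,  0.03,  1.24, -0.  ,  1.62])]
pick -1 [array([ 0.26,  0.51, -0.29,  0.77, -0.  , -1.52]), array([ 0.26,  0.36,  0.03,  1.24, -0.  , -1.52])]
[-0.67608048  0.29296821  0.67608048]
-180 [-0.67 -0.06 -1.13 -0.31  0.19  2.96] [-0.74 -0.37 -1.12  0.02  0.24  2.91]
-150 [-0.67 -0.06 -1.13 -0.31  0.19  2.44] [-0.74 -0.37 -1.12  0.02  0.24  2.39]
-120 [-0.67 -0.06 -1.13 -0.31  0.19  1.92] [-0.74 -0.37 -1.12  0.02  0.24  1.87]
-90 [-0.67 -0.06 -1.13 -0.31  0.19  1.39] [-0.74 -0.37 -1.12  0.02  0.24  1.34]
-60 [-0.67 -0.06 -1.13 -0.31  0.19  0.87] [-0.74 -0.37 -1.12  0.02  0.24  0.82]
-30 [-0.67 -0.06 -1.13 -0.31  0.19  0.35] [-0.74 -0.37 -1.12  0.02  0.24  0.3 ]
0 [-0.67 -0.06 -1.13 -0.31  0.19 -0.18] [-0.74 -0.37 -1.12  0.02  0.24 -0.23]
30 [-0.67 -0.06 -1.13 -0.31  0.19 -0.7 ] [-0.74 -0.37 -1.12  0.02  0.24 -0.75]
60 [-0.67 -0.06 -1.13 -0.31  0.19 -1.22] [-0.74 -0.37 -1.12  0.02  0.24 -1.27]
90 [-0.67 -0.06 -1.13 -0.31  0.19 -1.75] [-0.74 -0.37 -1.12  0.02  0.24 -1.8 ]
120 [-0.67 -0.06 -1.13 -0.31  0.19 -2.27] [-0.74 -0.37 -1.12  0.02  0.24 -2.32]
150 [-0.67 -0.06 -1.13 -0.31  0.19 -2.79] [-0.74 -0.37 -1.12  0.02  0.24 -2.84]
2.3
```

```bash
python3 - <<'E'
from h import *
m=np.array([.567,-.254,.140]); ax=np.array([-.676,.293,.676]); n=np.cross(ax,[0,0,1])
V=[(m+[-.04,0,.17],pose([0,0,-1],[.25,-.97,0]))]
y=R.from_rotvec(ax*np.radians(-90)).apply(n); V.append((m+ax*.17,pose(-ax,y)))
d=np.array([-.45,.65,.6]); d/=np.linalg.norm(d); V.append((m+d*.17,pose(-d,np.cross([0,0,1],d))))
import json; out=[]; ims=[]
for p,r in V:
    q=ik(p,r)
    if q is None: print("noik",p); continue
    set_joints(q); c=Cam("wrist"); o={"T":c.T.tolist()}
    for k in("socket","lamp"):
        t=tip_of("wrist",k); o[k]=[(round(x["score"],2),np.round(x["centre"],1).tolist()) for x in t]; print(k,o[k])
    out.append((c,o)); ims.append(c.img); print(np.round(q,2),get_state()["clock"])
cv2.imwrite("pics/w.png",cv2.resize(np.hstack(ims),None,fx=800/(560*len(ims)),fy=800/(560*len(ims)),interpolation=cv2.INTER_AREA)[:,:,::-1])
for i,im in enumerate(ims): cv2.imwrite(f"pics/w{i}.png",im[:,:,::-1])
json.dump([o for c,o in out],open("w.json","w"))
for k in("socket","lamp"):
    ob=[(c,o[k][0][1]) for c,o in out if o[k]]
    if len(ob)>1:
        X,e=tri(ob); print(k,X,e,[np.round(c.proj(X)[0]-p,1) for c,p in ob])
E
```

```text
socket []
lamp [(0.8, [301.8, 114.9])]
[-0.58  0.36  0.05  1.27 -0.    2.31] 4.0417
socket [(0.81, [283.4, 184.5])]
lamp [(0.63, [219.1, 163.8])]
[-0.71 -0.27 -1.13 -0.1   0.22  1.36] 5.425
socket [(0.64, [278.3, 182.8])]
lamp [(0.86, [267.5, 244.6])]
[-0.05  0.   -1.   -0.11 -0.68 -2.48] 8.7833
socket [ 0.57002828 -0.2524244   0.14351039] 0.9521372598508151 [array([0.5, 0.9]), array([-0.5,  1. ])]
lamp [ 0.59653995 -0.26207424  0.00260574] 3.9460425269703876 [array([-0.7, -0.2]), array([-2.3,  1.3]), array([-1. , -3.9])]
```

View pics/w.png

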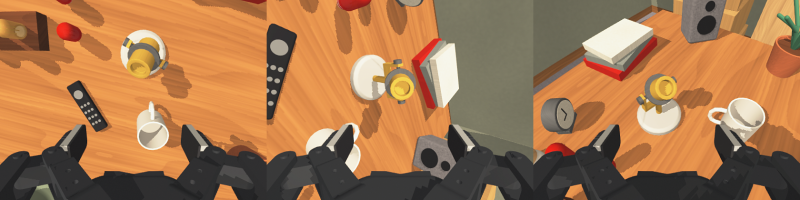

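```bash
cat >> h.py <<'E'
def lampmodel(q):
    x,y,yaw,t=q; f=np.array([-np.cos(yaw),-np.sin(yaw),0]); ax=np.cos(t)*np.array([0,0,1])+np.sin(t)*f
    s=np.array([-f[1],f[0],0]); u=np.cross(s,ax); p=np.array([x,y,.11]); th=np.linspace(0,2*np.pi,60)[:,None]
    circ=lambda o,r,a,b:o+r*(np.cos(th)*a+np.sin(th)*b)
    ex,ey=np.eye(3)[:2]
    return dict(ax=ax,mouth=p+.05*ax,foot=[circ(np.array([x,y,z]),.06,ex,ey) for z in(0,.022)],
      cup=[circ(p+d*ax,.024,s,u) for d in(.05,.018)],disc=[circ(p+d*ax,.034,s,u) for d in(.018,.012)],
      hole=[circ(p+.05*ax,.0155,s,u)])
class Saved(Cam):
    def __init__(s,f,T,img): s.f=f; s.T=np.array(T); s.img=img
E
python3 - <<'E'
from h import *
import json
w=json.load(open("w.json")); f=grab_frame("wrist"); ms=silhouettes("wrist","lamp"); m2=silhouettes("wrist","socket")
print([x["score"] for x in ms],[ (x["score"],x["mask"].sum()) for x in m2],[x["mask"].sum() for x in ms])
ax=np.array([.570-.5965,-.2524+.265,0]); q=[.5965,-.265,np.arctan2(-ax[1],-ax[0]),.76]; print(q)
L=lampmodel(q); ims=[]
for i,o in enumerate(w):
    c=Saved(f,o["T"],cv2.imread(f"pics/w{i}.png")); k=4
    im=cv2.resize(c.img,None,fx=k,fy=k,interpolation=2)
    for n,col in(("foot",(255,0,0)),("cup",(0,255,0)),("disc",(255,0,255)),("hole",(0,0,255))):
        for P in L[n]: cv2.polylines(im,[np.int32((c.proj(P)+.5)*k)],True,col,1)
    x,y=np.int32(c.proj(L["mouth"]-.04*L["ax"])[0]*k); ims.append(im[max(y-300,0):max(y-300,0)+600,x-200:x+200])
cv2.imwrite("pics/ov.png",cv2.resize(np.hstack(ims),(800,400)))
E
```

```text
[0.96] [(0.9, np.int64(3486))] [np.int64(9134)]
[0.5965, -0.265, np.float64(-0.4438331293821215), 0.76]
```

View pics/ov.png

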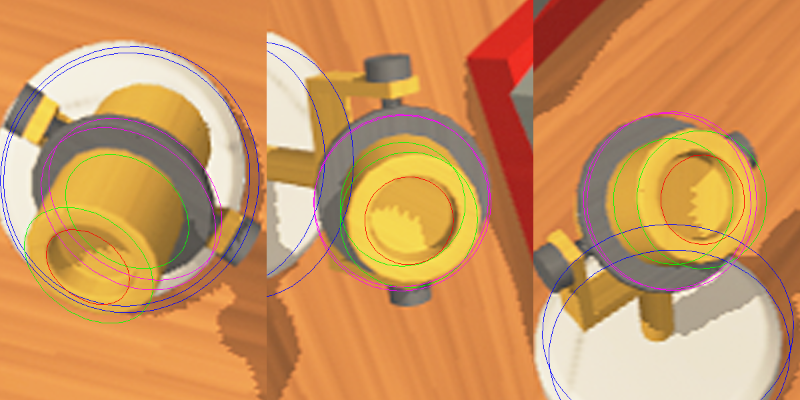

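The overlay shows the lamp model close but off by a few mm. I can see the yoke bolt ends (22,112)/(242,240), (388,68)/(410,298) and (550,260)/(742,150), and mouth rims centred at about (93,258), (418,219) and (700,198). I'll fit the pose to those points.

```bash
python3 - <<'E'
from h import *
import json
w=json.load(open("w.json")); f=grab_frame("wrist")
q0=[.5965,-.265,-.4438,.76]; L=lampmodel(q0)
bol=[[(22,112),(242,240)],[(388,68),(410,298)],[(742,150),(550,260)]]; mouth=[(93,259),(418,219),(700,198)]
foot0=(122,176)
cs=[];ob=[]
for i,o in enumerate(w):
    c=Saved(f,o["T"],None); x,y=np.int32(c.proj(L["mouth"]-.04*L["ax"])[0]*4); y0=max(y-300,0); x0=x-200
    px=lambda p:np.array([(x0+(p[0]-i*800/3)*1.5)/4-.5,(y0+p[1]*1.5)/4-.5])
    cs.append(c); ob.append((px(bol[i][0]),px(bol[i][1]),px(mouth[i])))
def res(p,sep=False):
    L=lampmodel(p[:4]); s=np.array([-np.sin(p[2]),np.cos(p[2]),0]); P=np.array([p[0],p[1],.11])
    r=[]
    for c,(a,b,m) in zip(cs,ob):
        r+=[c.proj(P+p[4]*s)[0]-a,c.proj(P-p[4]*s)[0]-b,c.proj(L["mouth"])[0]-m]
    return np.concatenate(r)
r=least_squares(res,[*q0,.05],loss="soft_l1"); print(r.x.round(4)); print(r.fun.round(1).reshape(-1,6))
L=lampmodel(r.x[:4]); print("mouth",L["mouth"],"ax",L["ax"]); X=tri([(c,o[2]) for c,o in zip(cs,ob)]); print("tri mouth",X)
print("piv",tri([(c,(o[0]+o[1])/2) for c,o in zip(cs,ob)]))
ims=[]
for i,c in enumerate(cs):
    im=cv2.resize(cv2.imread(f"pics/w{i}.png"),None,fx=4,fy=4,interpolation=2)
    for n,col in(("foot",(255,0,0)),("cup",(0,255,0)),("disc",(255,0,255)),("hole",(0,0,255))):
        for P in L[n]: cv2.polylines(im,[np.int32((c.proj(P)+.5)*4)],True,col,1)
    x,y=np.int32(c.proj(L["mouth"]-.04*L["ax"])[0]*4); ims.append(im[max(y-300,0):max(y-300,0)+600,x-200:x+200])
cv2.imwrite("pics/ov2.png",cv2.resize(np.hstack(ims),(800,400)))
json.dump(dict(m=L["mouth"].tolist(),ax=L["ax"].tolist()),open("lamp.json","w"))
E
```

```text
[ 0.5988 -0.2598 -0.2715  0.7042  0.0457]
[[  1.2  -0.2  -1.5  -0.1  -0.5   1.5]
 [  0.2   0.3   0.2  -3.5  -0.1   0.6]
 [-71.   43.9  69.4 -39.6  -0.2  -2.2]]
mouth [ 0.56762397 -0.25109645  0.14810642] ax [-0.62371921  0.17359349  0.76212837]
tri mouth (array([ 0.56850417, -0.25134128,  0.14597557]), np.float64(1.304183068868923))
piv (array([ 0.59892521, -0.25925783,  0.11072269]), np.float64(0.9166440227249097))
```

View pics/ov2.png

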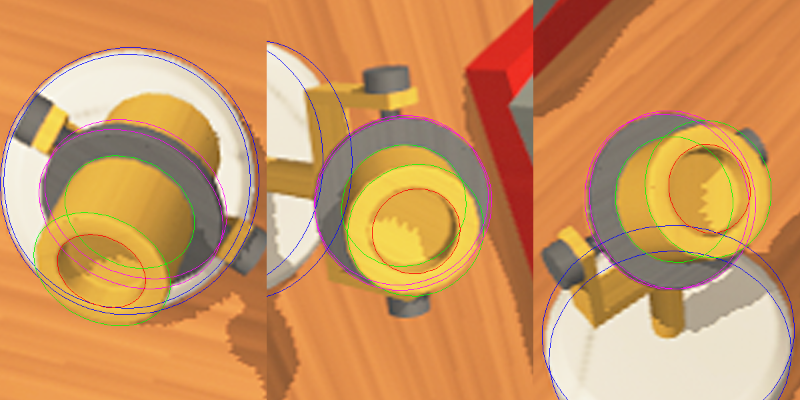

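The magenta disc, green cup and red mouth outlines now sit on the picture in all three views. My third bolt pair was swapped, but the robust fit ignored it. Lamp pose is good to about 2 mm. Next I'll look at the bulbs from above with the wrist camera.

```bash
python3 - <<'E'
from h import *
a=.207; gx=np.array([np.cos(a),np.sin(a),0]); h=np.array([.5404,.2192])
r=pose([0,0,-1],-gx)
obs={"bulb_mid_top":[]}; 
for p in([*h,.30],[h[0]-.03,h[1]-.05,.33]):
    set_joints(ik(p,r)); c=Cam("wrist")
    t=tip_of("wrist","bulb_mid_top"); print([(round(x["score"],2),np.round(x["centre"],1).tolist()) for x in t])
    for dx,dy in ((0,0),): print("pred",[c.proj([h[0]-np.sin(a)*.09*k,h[1]+np.cos(a)*.09*k,z])[0].round(1).tolist() for k,z in((0,.15),(-1,.18),(-2,.12))])
    s=silhouettes("wrist","bulb_mid"); print([(round(x["score"],2),np.round(x["centre"],1).tolist(),int(x["mask"].sum())) for x in s])
    ts=[x["centre"] for x in t]
    if ts:
        b=min(ts,key=lambda q:np.linalg.norm(q-c.proj([*h,.15])[0])); print("xy at .15",onplane(c,b,.15)); obs["bulb_mid_top"].append((c,b))
    im=c.img.copy()
    th=np.linspace(0,6.3,40)[:,None]
    for k,z in((0,.05),(0,.134),(-1,.05),(-2,.05)):
        P=np.c_[h[0]-np.sin(a)*.09*k+.019*np.cos(th),h[1]+np.cos(a)*.09*k+.019*np.sin(th),0*th+z]
        cv2.polylines(im,[np.int32(c.proj(P))],True,(0,255,0),1)
    P=[[h[0]+np.sin(a)*.09+np.cos(a)*u-np.sin(a)*v,h[1]-np.cos(a)*.09+np.sin(a)*u+np.cos(a)*v,.05] for u,v in((-.045,-.135),(.045,-.135),(.045,.135),(-.045,.135))]
    cv2.polylines(im,[np.int32(c.proj(P))],True,(0,0,255),1)
    cv2.imwrite(f"pics/b{p[2]}.png",im[:,:,::-1])
if len(obs["bulb_mid_top"])>1: print(tri(obs["bulb_mid_top"]))
print(get_state()["clock"],get_state()["q"].round(2))
i=[cv2.imread(f"pics/b{z}.png") for z in(.3,.33)]; cv2.imwrite("pics/bb.png",cv2.resize(np.hstack(i),(800,300)))
E
```

```text
[(0.77, [277.6, 193.9])]
pred [[280.5, 192.1], [280.5, 82.4], [280.5, -21.9]]
[(0.65, [279.7, 186.2], 1624)]
xy at .15 [0.54262934 0.22136014]
[(0.49, [252.5, 196.6])]
pred [[242.2, 226.2], [234.9, 138.5], [240.1, 39.8]]
[(0.83, [246.7, 214.4], 1482)]
xy at .15 [0.53577335 0.18654352]
(array([ 0.53629158,  0.27412229, -0.0856449 ]), np.float64(14.79949076083932))
11.0 [ 0.18  0.26 -0.04  1.28  0.   -1.59]
```

View pics/bb.png

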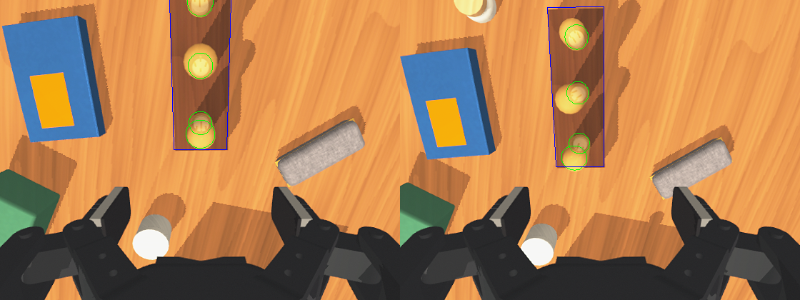

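The block outline and bulb rings land on the picture. The target is the lowest bulb, at (200,130) in the left panel. Two estimates agree at xy about (0.541, 0.220), so I'll pick it.

```bash
python3 - <<'E'
from h import *
a=.207; r=pose([0,0,-1],-np.array([np.cos(a),np.sin(a),0])); h=[.5412,.2200]
set_joints(ik([*h,.21],r))
print(move_l([*h,.093],velocity=.12,until_force=15)); s=get_state(); print(s["position"],s["contact_force"])
grab(50); s=get_state(); print("grip",s["finger_gap"],s["grasp_force"],s["contact_force"],s["position"])
move_l([*h,.35],velocity=.15); s=get_state(); print("up",s["finger_gap"],s["grasp_force"],s["contact_force"],s["position"],s["clock"])
m=np.array([.568,-.2512,.147]); ax=np.array([-.633,.171,.755]); ax/=np.linalg.norm(ax); n=np.cross(ax,[0,0,1])
for g in(60,75,90,105,120):
    o=pose(-ax,R.from_rotvec(ax*np.radians(g)).apply(n)); print(g,[None if (q:=ik(m+ax*d,o)) is None else q.round(2) for d in(.25,.109)])
c=Cam("side"); cv2.imwrite("pics/s1.png",c.img[:,:,::-1])
E
```

```text
False
[0.54193424 0.22015145 0.09395486] [0.15432339 0.55180944 0.74118317]
grip 0.4327133558775704 49.445649683475494 [-1.04990868 -0.67778008  3.4457681 ] [0.54149283 0.22009041 0.09345487]
up 0.4335584902825994 49.6971720457077 [ 0.60264827  0.80037021 -1.23131392] [0.54085921 0.21989738 0.34913651] 15.1
60 [array([-0.9 , -0.39, -0.86,  0.5 ,  0.4 , -1.56]), array([-0.74, -0.06, -0.94,  0.03,  0.31, -1.42])]
75 [array([-0.9 , -0.39, -0.86,  0.5 ,  0.4 , -1.82]), array([-0.74, -0.06, -0.94,  0.03,  0.31, -1.68])]
90 [array([-0.9 , -0.39, -0.86,  0.5 ,  0.4 , -2.08]), array([-0.74, -0.06, -0.94,  0.03,  0.31, -1.94])]
105 [array([-0.9 , -0.39, -0.86,  0.5 ,  0.4 , -2.34]), array([-0.74, -0.06, -0.94,  0.03,  0.31, -2.2 ])]
120 [array([-0.9 , -0.39, -0.86,  0.5 ,  0.4 , -2.6 ]), array([-0.74, -0.06, -0.94,  0.03,  0.31, -2.47])]
```

View pics/s1.png

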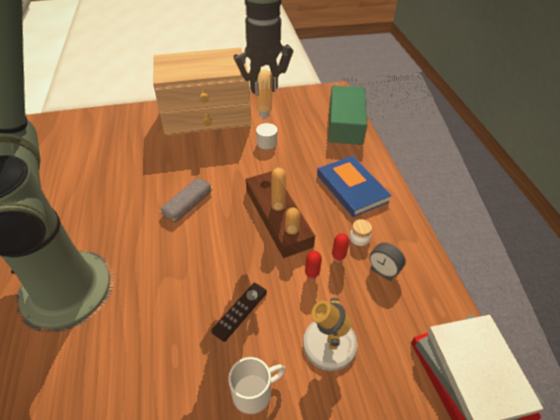

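The bulb hangs in the gripper at (265,90), with the other two still standing at (278,187) and (292,220). Now moving to the lamp.

```bash
python3 - <<'E'
from h import *
m=np.array([.568,-.2512,.147]); ax=np.array([-.633,.171,.755]); ax/=np.linalg.norm(ax); n=np.cross(ax,[0,0,1])
o=pose(-ax,R.from_rotvec(ax*np.radians(75)).apply(n))
set_joints(ik(m+ax*.22,o)); move_l(m+ax*.112,velocity=.06); sleep(.5)
s=get_state(); print(s["position"],m+ax*.112,s["finger_gap"],s["grasp_force"],s["contact_force"],s["clock"])
c=Cam("side"); t=Cam("top"); w=Cam("wrist"); ims=[]
L=dict(line=[m-ax*.02,m+ax*.166]); cap=m+ax*.0425
for v,k in((c,0),(w,0)):
    x,y=np.int32(v.proj(m+ax*.05)[0]); print(x,y)
    x0=np.clip(x-80,0,400); y0=np.clip(y-70,0,280)
    im=cv2.resize(v.img[y0:y0+140,x0:x0+160],None,fx=2.5,fy=2.5,interpolation=2)
    for P,col in((m,(255,0,0)),(cap,(0,255,0)),(cap+ax*.126,(0,0,255))): cv2.circle(im,tuple(int(e) for e in ((v.proj(P)[0]-[x0,y0]+.5)*2.5)),3,col,-1)
    ims.append(im)
cv2.imwrite("pics/end.png",np.hstack(ims)[:,:,::-1])
E
```

```text
[ 0.49708276 -0.23203673  0.23154885] [ 0.4971024  -0.23204757  0.2315619 ] 0.4418715883624954 49.76748079061508 [-0.2647254  -0.54068985 -0.48745134] 19.25
304 299
279 223
```

View pics/end.png

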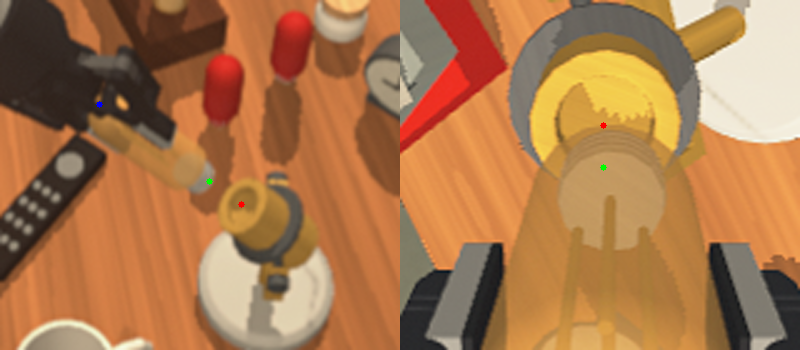

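In the side panel, the cap tip (208,178) is on the green prediction and in line with the mouth at (242,205). The wrist panel shows the cap centred on the hole with a clear gap, so I'm handing it in.

```bash
python3 -c "
from cell import *
print(sign_off())"
```

```text
the job is handed in; nothing more can be done
None
```

I drew out the middle-length bulb and handed in with it gripped and at rest in line with the lamp's socket, cap towards it, about 4 cm short by my measurements; no verdict came back.

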